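# Shim the rocking bench scale

## Robot

A 6-joint arm with a two-finger parallel gripper is mounted at the origin on the work surface. World frame = base frame: x ahead of the robot, y to its left, z up, the work surface at z = 0. Lengths are in mm, angles in rad, forces in N, time in s.
With the tool pointing down it reaches from about 275 to 750 mm from the base axis. Payload 10.2 kg.
Tool frame: the origin (TCP) lies at the very end of the fingers, on their centre line; the grasp point (between the pads) lies 19 mm behind it (ctrl.pinch_z is the distance from the TCP to the grasp point, in mm); y points along the fingers, z is the direction in which the jaws open and shut, and the axes are right-handed (so a half turn about y gives the same grasp; the last joint's range is limited). The gripper opens to 85 mm and grips with 20 to 120 N. Pads are 22 mm wide; open, the fingers measure 114 mm over their backs; the gripper's body (76 mm by 85 mm) begins 54 mm behind the grasp point. The pads swing forward as they close: fully open they stand 13 mm farther back than shut.
Start: joints at [-1.447, 0.313, 1.498, -0, 1.331, -0.223], TCP at [178.43, -493.755, 231.294] pointing down, gripper open.
Joint ranges: [-2.94, 2.94], [-0.97, 2.17], [0.19, 2.56], [-1.23, 4.37], [0.02, 3.11], [-2.88, 2.88]. Speed limits (rad/s): [2.39, 2.39, 3.01, 3.14, 3.14, 3.14].

## Interface

Orientations are given as a unit quaternion [w, x, y, z].
In Python, from rig import sense, eyes, ctrl gives the robot as it stands. The module is installed in compiled form; this text tells all that it offers.
- The arm moves only by the shell command python3 -m handwheel 'ROWS' [FORCE]. ROWS is JSON, a list of rows, each an object of numbers: "grip": the finger opening in mm, from 0 to 85.4; "tx", "ty", "tz": the shift along the tool's x, y, z in mm; "wx", "wy", "wz": the turn, a rotation vector about the tool's x, y, z in rad. In form: [{"grip": .., "tx": .., "ty": .., "tz": .., "wx": .., "wy": .., "wz": ..}, ...]. A call has 1 to 10 rows; each row shifts and turns the commanded pose from where the row before left it, along the tool's axes as they then stand; what a row does not reach is not made up. A row lasts 1/12 s, in which the tool goes at most 41.7 mm and 7.16 degrees, less where a joint would pass 70% of its speed; a pose out of reach is approached as far as the arm can. A call is refused whole if a number of a shift passes 41.7 or a number of a turn 0.125, either way. A call with a gripper value outside its range is refused whole. The fingers move at their own pace and stop on an object; FORCE is the grip in N (left out, the last holds). Time passes only in rows, so rows that do not move let the fingers close. It gives the time, the measured TCP pose, the force and the opening at its end, in the units of the state.
- sense(): the state, without advancing time (a new reading comes with each control period).
- eyes.capture(name): name is "scene" or "side" or "wrist"; returns a dict with "pixels" (384x512x3 uint8, red, green, blue), "mtx" (3x3 intrinsics, pixels), "dist" ([k1, k2, p1, p2, k3] as OpenCV has them; the pictures are not rectified), "R" (3x3) and "t" (3): a world point X has camera coordinates R X + t. Camera axes: x right, y down, z forward; pixel columns grow to the right and rows downward; lengths in mm; the calibration is good to about 2 mm. A picture is of the moment at which its call begins. There is no depth.
- ctrl.finish_job(): hands the job in, once; it reports no verdict.
The state is a dict: "time_s": time; "joints": joint angles; "dq": joint speeds; "tau": joint torques, N m; "eef_pos": TCP position; "ee_rot": TCP orientation; "force": force on the tool from outside, world axes, zero at the start; "wrist_torque": the same for the moment, N m; "grip_width": opening from 0.0 (shut) to 1.0 (fully open).
Only numpy, scipy, OpenCV 4.12 (cv2) and the standard library are available. Lean on these libraries where they do the work, as an engineer would, in place of code of your own. Each camera call takes 0.05 s, during which the arm holds its last target.

## Task

The white bench scale rocks because its foot under the corner with the blue pad does not reach the table. Push the orange wedge along the table, without lifting it, in under that foot until it is snug, so that the scale stands level and no longer rocks and has not been shoved out of place. Then press down firmly on the blue pad with the fingertips and finish while still pressing it, the scale staying level under the push; leave everything else on the bench alone.

Things in the scene. Friction and masses are not known exactly. Their poses are not given: they have to be found in the camera images.
- scale: white bench scale, loose, 3.4 to 4.6 kg. Housing 220 (x) by 240 (y) mm, 22 to 72 mm above the table; steel pan 130 by 150 mm on top, up to 86 mm, centred at x 12, y -12 mm. Round feet 28 mm across at x +-90, y +-100 mm; the one at (+90, +100) is short. Left alone it stands level on the other three. Origin on the table under its centre, z up, display on the -x side
- short_foot: the short rubber foot, a flat disc 28 mm across; origin at the centre of its underside, 9 mm above the table while the scale is level; axes as the scale's. 3 to 5 N down on the blue pad tips this corner by up to 9 mm (0.067 rad), unless the wedge is snug under it
- press_pad: round blue pad 30 mm across, 5 mm thick, on top of the scale right above the short foot. Origin: centre of its underside, 72 mm above the table; the surface to press is 5 mm higher. Axes as the scale's. It is rigid; about 8 N is a firm press
- wedge: orange wedge 110 (x) by 50 (y) mm, 0.1 to 0.2 kg, on the table. Origin on the table under its middle; +x points to the thin tip (3 mm thick, x = 55 mm). The top slopes up to 16 mm at x = -40 mm. Starts with its tip 20 to 65 mm short of the foot's near edge, roughly pointing at the foot, along the scale's -y. It slides with 0.5 to 2 N
- wedge_back (a point): centre of the wedge's flat back face, 50 wide by 28 mm high, the face to push; 14 mm above the table, 55 mm behind the wedge's middle; axes as the wedge's. The slope meets the foot when the foot's centre is about 78 mm ahead of this face; the push then stiffens sharply, and 4 to 8 N makes it snug without shifting or lifting the scale
- bottle: bystander: amber bottle 66 mm across, 160 mm high; origin under its centre
- jar_a: bystander: clear specimen jar with red cap, 54 mm across, 70 mm high; origin under its centre
- jar_b: bystander: clear specimen jar with yellow cap, 54 mm across, 70 mm high; origin under its centre
- cal_weight: bystander: brass calibration weight, 38 mm across, 66 mm high; origin under its centre
- stapler: bystander: blue stapler 130 (x) by 32 by 43 mm high; origin under its centre
- carton: bystander: cardboard carton 90 (x) by 120 (y) by 65 mm high; origin under its centre
Things that resemble listed ones, but are neither listed nor needed, are in the scene too. What is shaped like the wedge but green or pink is not meant.

How it is judged:
By the outcome, as a careful person would: the job done as asked, in the order asked, and still so for the second after the job is handed in, while the arm keeps its last pose, push and grip.
It also fails if it takes over 45 s, if anything falls off the work surface, if the arm or the gripper's body presses on something with over 40 N, if the wrist force passes 120 N, or if a joint passes its speed limit or range.

## Working session

There is one attempt and no reset: what is moved stays moved. The work goes in short steps, Python scripts to look and compute and a shell command to move; the robot and the scene stay as the last step left them, time stands still between calls to the robot, and variables do not carry over. Pictures are saved under pics/ and viewed, and the job is handed in when it is done.

```bash
mkdir -p pics
cat > h.py <<'E'
import numpy as np, cv2
from rig import sense, eyes, ctrl
def cap(n,fn):
    c=eyes.capture(n); 
    cv2.imwrite('pics/'+fn+'.png',c['pixels'][:,:,::-1]); np.savez('pics/'+fn+'.npz',**{k:np.array(c[k]) for k in c}); return c
def load(fn): return dict(np.load('pics/'+fn+'.npz'))
def ray(c,uv):
    p=cv2.undistortPoints(np.array([[uv]],float),c['mtx'],c['dist'])[0,0]
    d=c['R'].T@np.array([p[0],p[1],1]); o=-c['R'].T@c['t']; return o,d
def atz(c,uv,z):
    o,d=ray(c,uv); return o+d*(z-o[2])/d[2]
def proj(c,X):
    r,_=cv2.Rodrigues(c['R']); return cv2.projectPoints(np.array(X,float).reshape(-1,1,3),r,c['t'],c['mtx'],c['dist'])[0][:,0]
def crop(fn,out,x0,y0,w,h,s):
    im=cv2.imread('pics/'+fn+'.png')[y0:y0+h,x0:x0+w]; cv2.imwrite('pics/'+out+'.png',cv2.resize(im,None,fx=s,fy=s,interpolation=cv2.INTER_CUBIC))
E
python3 - <<'E'
from h import *
for n in ['scene','side','wrist']: cap(n,n+'0')
s=sense(); print(s['time_s'],s['eef_pos'],s['ee_rot'],s['force'],s['grip_width'])
from scipy.spatial.transform import Rotation as R
w,x,y,z=s['ee_rot'];print(R.from_quat([x,y,z,w]).as_matrix().round(3))
E
```

```text
0.15 [ 178.40919539 -493.54235281  230.88368539] [ 0.12201711 -0.12199417  0.69685443 -0.6961488 ] [-0.71807898 -0.33735752  0.38126886] 1.001280468979059
[[-0.94  -0.     0.34 ]
 [-0.34   0.001 -0.94 ]
 [-0.    -1.    -0.001]]
```

View pics/scene0.png

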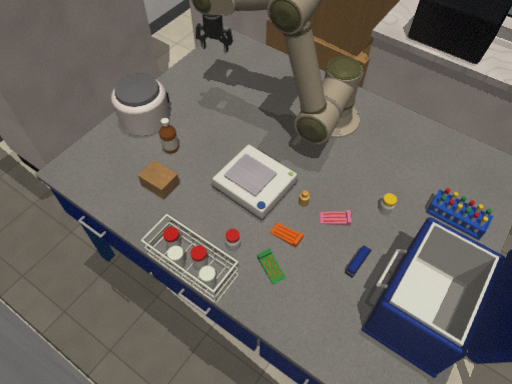

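View pics/side0.png

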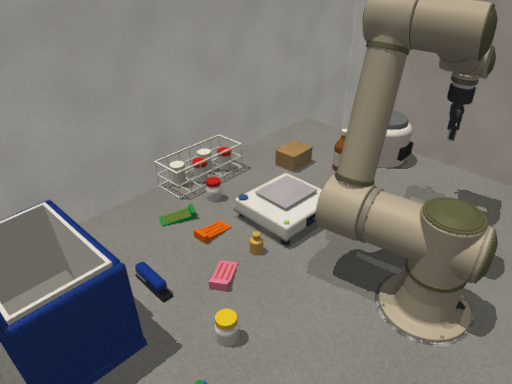

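View pics/wrist0.png

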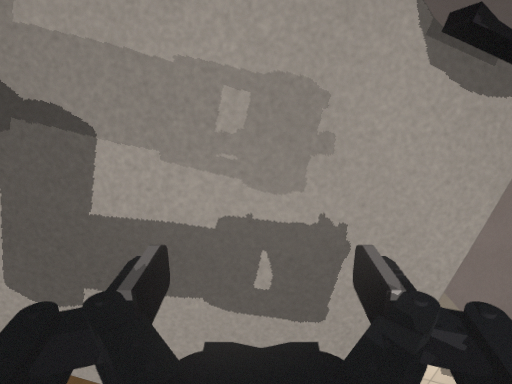

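The scene view shows the scale at about (255,180), its blue pad at (262,205), the orange wedge at (287,234), and the red-capped jar and brass weight close by. I'll enlarge these.

Run:
```python
from h import *
crop('scene0','scene0c',200,140,130,110,6)
crop('side0','side0c',180,160,150,100,5)
c=load('scene0')
for n,uv,z in [('pad',(262,205),77),('wedge',(287,234),10),('jar',(233,233),70),('weight',(305,193),66),('scale',(252,176),86)]: print(n,atz(c,uv,z).round(0))
print((-c['R'].T@c['t']).round()); c=load('side0'); print((-c['R'].T@c['t']).round())
```

```text
pad [595.  35.  77.]
wedge [607. 154.  10.]
jar [741.  18.  70.]
weight [456. 129.  66.]
scale [518. -64.  86.]
[1282.  488. 1359.]
[-147.  775.  748.]
```

View pics/scene0c.png

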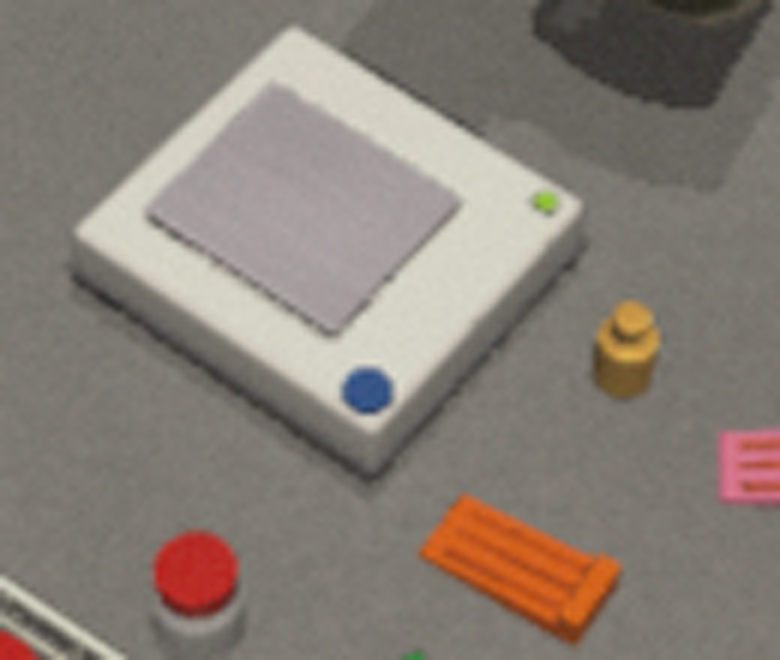

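View pics/side0c.png

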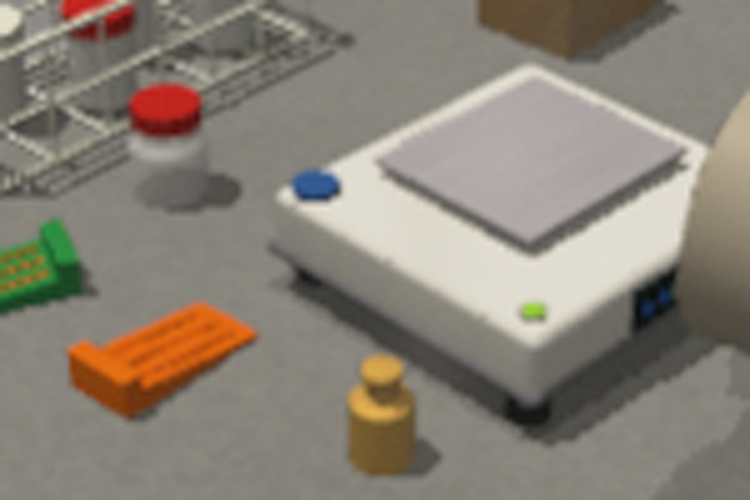

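Run:
```python
from h import *
crop('scene0','sw',265,218,42,32,18)
crop('side0','dw',188,216,50,32,15)
```

```text
(no output)
```

View pics/sw.png

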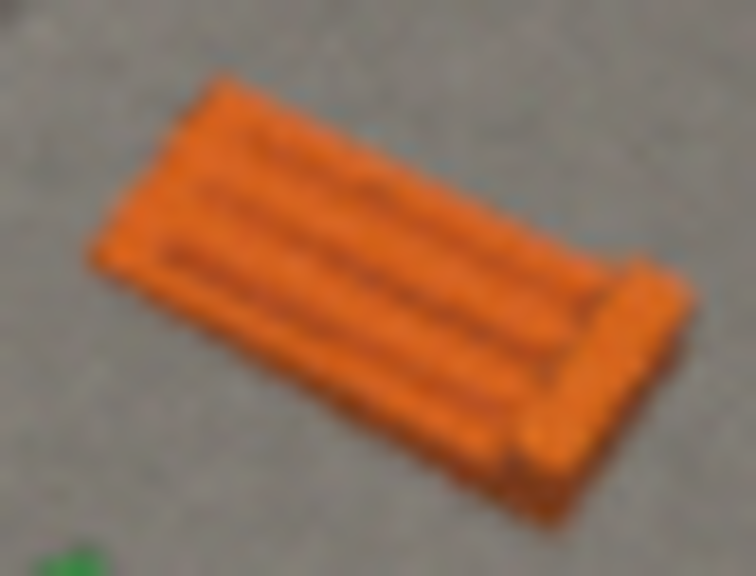

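View pics/dw.png

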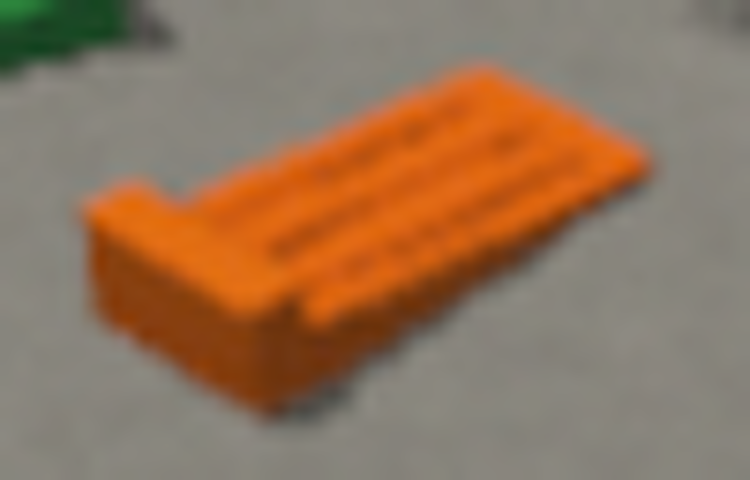

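Run:
```python
from h import *
from scipy.optimize import least_squares
S,D=load('scene0'),load('side0')
f=lambda l,s,o:[((np.array(p)+.5)/s-.5+o) for p in l]
def fit(P,obs,x0):
    def pts(q,X):
        c,s=np.cos(q[2]),np.sin(q[2]); X=np.array(X,float); return np.c_[q[0]+c*X[:,0]-s*X[:,1],q[1]+s*X[:,0]+c*X[:,1],X[:,2]]
    res=lambda q:np.concatenate([(proj(c,pts(q,X))-uv).ravel() for c,X,uv in obs])
    r=least_squares(res,x0); print('pose',r.x.round(3),'res',r.fun.reshape(-1,2).round(1).tolist()); return r.x
o=np.array([200,140]); d=np.array([180,160])
k=4
sc=[(S,[(110-k,120-k,72),(-110+k,120-k,72),(-110+k,-120+k,72),(110-k,-120+k,72),(90,100,77)],f([(372,432),(582,207),(295,27),(75,232),(367,389)],6,o)),
    (D,[(90,100,77),(110-k,120-k,72),(-110+k,120-k,72),(110-k,-120+k,72)],f([(317,184),(275,195),(535,345),(535,65)],5,d))]
q=None
for th in (0,1.57,-1.57,3.14):
    pass
q=fit(0,sc,[518,-64,0.])
q1=fit(0,sc[:1],[518,-64,0.]);q2=fit(0,sc[1:],[518,-64,0.])
o2=np.array([265,218]);d2=np.array([188,216])
w=[(S,[(55,-25,3),(55,25,3),(-55,-25,28),(-55,25,28),(-55,25,0)],f([(222,75),(90,258),(695,298),(560,480),(555,528)],18,o2)),
(D,[(55,25,3),(55,-25,3),(-55,25,28),(-55,-25,28),(-55,-25,0)],f([(485,63),(655,165),(80,208),(250,320),(265,418)],15,d2))]
w0=fit(0,w,[607,154,-1.57]); fit(0,w[:1],w0);fit(0,w[1:],w0)
def T(q,p): c,s=np.cos(q[2]),np.sin(q[2]); return np.array([q[0]+c*p[0]-s*p[1],q[1]+s*p[0]+c*p[1]])
print('foot',T(q,(90,100)),'tip',T(w0,(55,0)),'back',T(w0,(-55,0)))
def inv(q,p): c,s=np.cos(q[2]),np.sin(q[2]); v=np.array(p)-q[:2]; return np.array([c*v[0]+s*v[1],-s*v[0]+c*v[1]])
print('back in scale',inv(q,T(w0,(-55,0))),'foot in wedge',inv(w0,T(q,(90,100))), 'rel yaw',w0[2]-q[2])
for n,uv,z in [('jar',(233,233),70),('weight',(305,193),66),('pink',(336,217),5),('green',(271,266),5)]: print(n,atz(S,uv,z).round(0))
```

```text
pose [ 4.97358e+02 -6.36280e+01 -5.40000e-02] res [[0.6, -1.4], [0.6, -1.5], [0.2, -1.2], [0.7, -1.5], [0.7, -0.4], [-1.2, -0.6], [-0.1, -1.4], [-1.0, -1.7], [-1.5, -1.0]]
pose [ 5.02832e+02 -6.21820e+01 -5.60000e-02] res [[-0.1, -0.1], [0.1, -0.3], [-0.2, -0.1], [0.1, -0.4], [0.0, 0.9]]
pose [ 4.90291e+02 -6.01180e+01 -6.10000e-02] res [[-0.3, 0.6], [0.7, -0.3], [-0.2, -0.2], [-0.2, 0.1]]
pose [604.336 148.857  -1.553] res [[0.1, -0.6], [-0.1, -0.8], [0.5, -1.2], [0.6, -0.8], [0.2, 0.2], [-0.3, -0.4], [-0.2, -0.8], [-0.6, -0.6], [-0.4, -1.0], [-0.7, 0.1]]
pose [606.963 149.5    -1.56 ] res [[-0.0, -0.0], [-0.4, -0.3], [0.3, -0.5], [0.3, -0.1], [-0.1, 0.9]]
pose [601.535 149.73   -1.549] res [[0.1, 0.0], [0.2, -0.4], [-0.2, 0.0], [0.1, -0.4], [-0.2, 0.7]]
foot [592.63924542  31.35358887] tip [605.31442904  93.86549394] back [603.35724146 203.84808082]
back in scale [ 91.36495893 272.82176391] foot in wedge [117.27648471 -13.78542734] rel yaw -1.4988451671823129
jar [741.  18.  70.]
weight [456. 129.  66.]
pink [441. 260.   5.]
green [740. 176.   5.]
```

Run:
```python
from h import *
from scipy.spatial.transform import Rotation as R
c=load('wrist0'); s=sense(); w,x,y,z=s['ee_rot'];Rt=R.from_quat([x,y,z,w]).as_matrix()
print('cam in tool',Rt.T@(-c['R'].T@c['t']-s['eef_pos'])); print('cam axes in tool',(Rt.T@c['R'].T).round(2)); print(c['mtx'])
print('delta in tool of (610,190,250)', Rt.T@(np.array([610,200,260])-s['eef_pos']))
a=-0.055;print(np.arctan2(Rt[1,2],Rt[0,2]))
```

```text
cam in tool [ -75.70300126 -143.22554081   -0.26876415]
cam axes in tool [[ 0.    0.96  0.3 ]
 [ 0.   -0.3   0.96]
 [ 1.    0.   -0.  ]]
[[318.25734377   0.         260.89869629]
 [  0.         318.25734377 189.0640421 ]
 [  0.           0.           1.        ]]
delta in tool of (610,190,250) [-641.64011127  -28.49121696 -505.57452042]
-1.2239765357378154
```

```bash
R='x'; python3 -m handwheel '[{"grip":0,"tx":-30,"ty":-2.2,"tz":-25.7},{"grip":0,"tx":-30,"ty":-2.2,"tz":-25.7},{"grip":0,"tx":-30,"ty":-2.2,"tz":-25.7},{"grip":0,"tx":-30,"ty":-2.2,"tz":-25.7},{"grip":0,"tx":-30,"ty":-2.2,"tz":-25.7},{"grip":0,"tx":-30,"ty":-2.2,"tz":-25.7},{"grip":0,"tx":-30,"ty":-2.2,"tz":-25.7},{"grip":0,"tx":-30,"ty":-2.2,"tz":-25.7}]' 60
python3 -m handwheel '[{"grip":0,"tx":-30,"ty":-2.2,"tz":-25.7},{"grip":0,"tx":-30,"ty":-2.2,"tz":-25.7},{"grip":0,"tx":-30,"ty":-2.2,"tz":-25.7},{"grip":0,"tx":-30,"ty":-2.2,"tz":-25.7},{"grip":0,"tx":-30,"ty":-2.2,"tz":-25.7},{"grip":0,"tx":-30,"ty":-2.2,"tz":-25.7},{"grip":0,"tx":-30,"ty":-2.2,"tz":-25.7},{"grip":0,"tx":-30,"ty":-2.2,"tz":-25.7}]'
python3 -m handwheel '[{"grip":0,"tx":-30,"ty":-2.2,"tz":-25.7},{"grip":0,"tx":-30,"ty":-2.2,"tz":-25.7},{"grip":0,"tx":-30,"ty":-2.2,"tz":-25.7},{"grip":0,"tx":-30,"ty":-2.2,"tz":-25.7},{"grip":0,"tx":-30,"ty":-2.2,"tz":-25.7},{"grip":0,"tx":-30,"ty":-2.2,"tz":-25.7}]'
python3 -m handwheel '[{"grip":0,"wy":-0.117},{"grip":0,"wy":-0.117},{"grip":0,"wy":-0.117},{"grip":0,"wy":-0.117},{"grip":0,"wy":-0.117},{"grip":0,"wy":-0.117},{"grip":0,"wy":-0.117},{"grip":0,"wy":-0.117},{"grip":0,"wy":-0.117},{"grip":0,"wy":-0.117}]'
```

```text
invalid input
invalid input
invalid input
invalid input
```

```bash
python3 -m handwheel '[{"grip":0,"tx":-30,"ty":-2.2,"tz":-25.7,"wx":0,"wy":0,"wz":0},{"grip":0,"tx":-30,"ty":-2.2,"tz":-25.7,"wx":0,"wy":0,"wz":0},{"grip":0,"tx":-30,"ty":-2.2,"tz":-25.7,"wx":0,"wy":0,"wz":0}]' 60
```

```text
time_s: 0.4
eef_pos: [237.1, -389.2, 237.4]
ee_rot: [0.122, -0.122, 0.697, -0.696]
force: [1.1, 1.2, 1.3]
grip_width: 0.602
```

```bash
python3 -m handwheel '[{"grip":0,"tx":-30,"ty":-2.2,"tz":-25.7,"wx":0,"wy":0,"wz":0},{"grip":0,"tx":-30,"ty":-2.2,"tz":-25.7,"wx":0,"wy":0,"wz":0},{"grip":0,"tx":-30,"ty":-2.2,"tz":-25.7,"wx":0,"wy":0,"wz":0},{"grip":0,"tx":-30,"ty":-2.2,"tz":-25.7,"wx":0,"wy":0,"wz":0},{"grip":0,"tx":-30,"ty":-2.2,"tz":-25.7,"wx":0,"wy":0,"wz":0},{"grip":0,"tx":-30,"ty":-2.2,"tz":-25.7,"wx":0,"wy":0,"wz":0},{"grip":0,"tx":-30,"ty":-2.2,"tz":-25.7,"wx":0,"wy":0,"wz":0},{"grip":0,"tx":-30,"ty":-2.2,"tz":-25.7,"wx":0,"wy":0,"wz":0},{"grip":0,"tx":-30,"ty":-2.2,"tz":-25.7,"wx":0,"wy":0,"wz":0},{"grip":0,"tx":-30,"ty":-2.2,"tz":-25.7,"wx":0,"wy":0,"wz":0}]'
python3 -m handwheel '[{"grip":0,"tx":-30,"ty":-2.2,"tz":-25.7,"wx":0,"wy":0,"wz":0},{"grip":0,"tx":-30,"ty":-2.2,"tz":-25.7,"wx":0,"wy":0,"wz":0},{"grip":0,"tx":-30,"ty":-2.2,"tz":-25.7,"wx":0,"wy":0,"wz":0},{"grip":0,"tx":-30,"ty":-2.2,"tz":-25.7,"wx":0,"wy":0,"wz":0},{"grip":0,"tx":-30,"ty":-2.2,"tz":-25.7,"wx":0,"wy":0,"wz":0},{"grip":0,"tx":-30,"ty":-2.2,"tz":-25.7,"wx":0,"wy":0,"wz":0},{"grip":0,"tx":-30,"ty":-2.2,"tz":-25.7,"wx":0,"wy":0,"wz":0},{"grip":0,"tx":-30,"ty":-2.2,"tz":-25.7,"wx":0,"wy":0,"wz":0},{"grip":0,"tx":-30,"ty":-2.2,"tz":-25.7,"wx":0,"wy":0,"wz":0}]'
python3 -m handwheel '[{"grip":0,"tx":0,"ty":0,"tz":0,"wx":0,"wy":-0.117,"wz":0},{"grip":0,"tx":0,"ty":0,"tz":0,"wx":0,"wy":-0.117,"wz":0},{"grip":0,"tx":0,"ty":0,"tz":0,"wx":0,"wy":-0.117,"wz":0},{"grip":0,"tx":0,"ty":0,"tz":0,"wx":0,"wy":-0.117,"wz":0},{"grip":0,"tx":0,"ty":0,"tz":0,"wx":0,"wy":-0.117,"wz":0},{"grip":0,"tx":0,"ty":0,"tz":0,"wx":0,"wy":-0.117,"wz":0},{"grip":0,"tx":0,"ty":0,"tz":0,"wx":0,"wy":-0.117,"wz":0},{"grip":0,"tx":0,"ty":0,"tz":0,"wx":0,"wy":-0.117,"wz":0},{"grip":0,"tx":0,"ty":0,"tz":0,"wx":0,"wy":-0.117,"wz":0},{"grip":0,"tx":0,"ty":0,"tz":0,"wx":0,"wy":-0.117,"wz":0}]'
python3 - <<'E'
from h import *
c=cap('wrist','w1'); crop('w1','w1c',0,0,512,384,1.5)
s=sense();print(s['eef_pos'],s['force'])
E
```

```text
time_s: 1.23
eef_pos: [432.1, -44.9, 260.0]
ee_rot: [-0.122, 0.122, -0.696, 0.697]
force: [0.5, -0.6, -0.2]
grip_width: 0.002
time_s: 1.98
eef_pos: [607.3, 264.3, 279.5]
ee_rot: [-0.122, 0.122, -0.696, 0.697]
force: [-0.2, -1.7, 0.8]
grip_width: -0.0
time_s: 2.82
eef_pos: [606.9, 262.3, 279.2]
ee_rot: [0.488, -0.488, 0.512, -0.512]
force: [0.8, 0.9, -1.2]
grip_width: 0.003
[606.88678696 262.31138816 279.24357877] [0.12428828 0.19353457 0.30210682]
```

View pics/w1c.png

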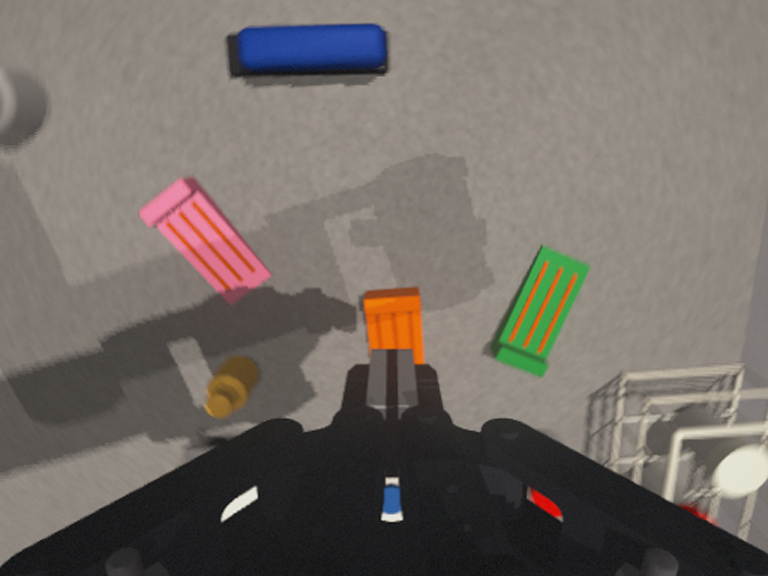

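The wrist view shows the wedge's back at about (392,292), but the fingers hide its tip and the gripper hides the foot corner. I'll shift sideways for a clear view.

```bash
python3 -m handwheel '[{"grip":0,"tx":30,"ty":0,"tz":-17,"wx":0,"wy":0,"wz":0},{"grip":0,"tx":30,"ty":0,"tz":-17,"wx":0,"wy":0,"wz":0},{"grip":0,"tx":30,"ty":0,"tz":-17,"wx":0,"wy":0,"wz":0},{"grip":0,"tx":30,"ty":0,"tz":-17,"wx":0,"wy":0,"wz":0},{"grip":0,"tx":30,"ty":0,"tz":-17,"wx":0,"wy":0,"wz":0},{"grip":0,"tx":0,"ty":0,"tz":0,"wx":0,"wy":0,"wz":0},{"grip":0,"tx":0,"ty":0,"tz":0,"wx":0,"wy":0,"wz":0}]'
python3 - <<'E'
from h import *
c=cap('wrist','w2'); crop('w2','w2c',0,0,512,384,1.5)
s=sense();print(s['eef_pos'],s['force'])
E
```

```text
time_s: 3.45
eef_pos: [513.7, 116.3, 280.1]
ee_rot: [-0.485, 0.485, -0.514, 0.514]
force: [0.1, 0.0, -0.3]
grip_width: 0.002
[514.15986789 117.07497372 279.96220474] [-0.31355899  0.2181981  -0.44171289]
```

View pics/w2c.png

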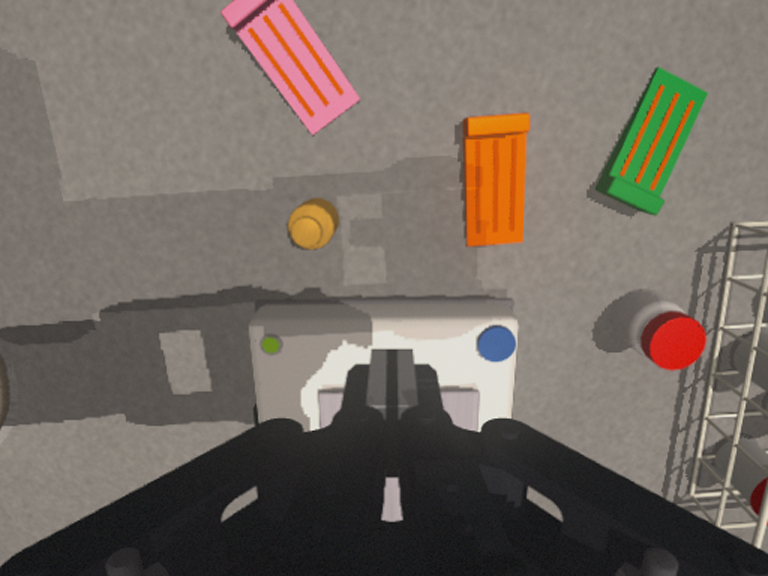

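A clear view now: wedge back edge at about (466–529,115), tip at (467–523,243), pad centre at (497,343). I'll enlarge to read the corners.

Run:
```python
from h import *
crop('w2','w2a',295,65,70,105,5.5)
crop('w2','w2b',155,190,200,80,4)
```

```text
(no output)
```

View pics/w2a.png

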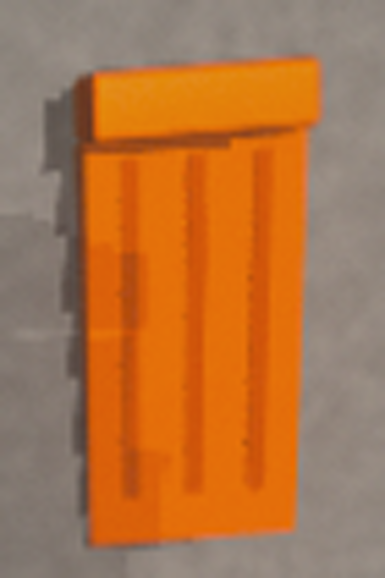

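View pics/w2b.png

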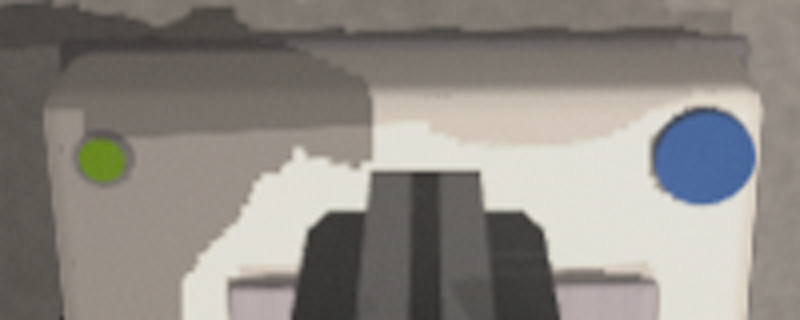

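```bash
cat > fit.py <<'E'
from h import *
from scipy.optimize import least_squares
f=lambda l,s,o:np.array([((np.array(p)+.5)/s-.5+np.array(o)) for p in l])
def T(q,X):
    c,s=np.cos(q[2]),np.sin(q[2]); X=np.atleast_2d(np.array(X,float)); return np.c_[q[0]+c*X[:,0]-s*X[:,1],q[1]+s*X[:,0]+c*X[:,1],X[:,2]]
def inv(q,p): c,s=np.cos(q[2]),np.sin(q[2]); v=np.array(p[:2])-q[:2]; return np.array([c*v[0]+s*v[1],-s*v[0]+c*v[1]])
def fit(obs,x0):
    r=least_squares(lambda q:np.concatenate([(proj(c,T(q,X))-uv).ravel() for c,X,uv in obs]),x0); print('pose',r.x.round(3),'res',r.fun.reshape(-1,2).round(1).tolist()); return r.x
E
python3 - <<'E'
from fit import *
c=load('w2')
w=fit([(c,[(55,-25,3),(55,25,3),(-55,-25,28),(-55,25,28)],f([(90,547),(296,532),(92,72),(322,57)],5.5,(295,65)))],[604,149,-1.55])
s=fit([(c,[(90,100,77),(-53,63,86),(77,63,86)],f([(703,156),(228,283),(660,281)],4,(155,190)))],[500,-62,-.055])
uv=f([(703,156)],4,(155,190))[0]; print('pad',atz(c,uv,77)); g=f([(102,160)],4,(155,190))[0]; print('green',atz(c,g,73))
foot=T(s,(90,100,0))[0]; back=T(w,(-55,0,14))[0]
print('foot',foot,'back',back,'tip',T(w,(55,0,0)),'back in scale',inv(s,back),'foot in wedge',inv(w,foot),'relyaw',w[2]-s[2]+np.pi/2)
E
```

```text
pose [604.606 149.362  -1.551] res [[0.2, -0.0], [-0.3, -0.1], [-0.1, 0.2], [0.2, -0.2]]
pose [ 4.97085e+02 -6.35680e+01 -5.30000e-02] res [[0.5, -0.2], [-0.6, 0.2], [0.1, 0.1]]
pad [591.63413855  31.32438524  77.        ]
green [411.95609351  38.67162449  73.        ]
foot [592.23854512  31.54111885   0.        ] back [603.53665878 204.3520587   14.        ] tip [[605.6750568   94.37284587   0.        ]] back in scale [ 92.15884196 273.16641622] foot in wedge [117.5586479  -14.65542017] relyaw 0.07226054091307055
```

```bash
cat > go.py <<'E'
from fit import *
from scipy.spatial.transform import Rotation as R
SC=np.array([497.1,-63.6,-.052])
def tool():
    s=sense(); w,x,y,z=s['ee_rot'];return s,R.from_quat([x,y,z,w]).as_matrix()
def st():
    s,Rt=tool(); print('t',round(s['time_s'],2),'scale xy',inv(SC,s['eef_pos']).round(1),'z',round(s['eef_pos'][2],1),'F tool',(Rt.T@s['force']).round(1),'yaw err',round(np.arctan2(Rt[1,2],Rt[0,2])-SC[2],3),'tilt',Rt[2].round(3))
def to(p):
    s,Rt=tool(); print('tool delta',(Rt.T@(T(SC,p)[0]-s['eef_pos'])).round(1))
E
python3 - <<'E'
from go import *
st(); to((93,305,9)); print(T(SC,(93,305,9)))
E
```

```text
t 3.5 scale xy [  7.6 181.3] z 280.0 F tool [-0.2  0.4 -0.3] yaw err -0.005 tilt [-0.    -1.     0.001]
tool delta [-124.   271.1   84.6]
[[605.82714572 236.15391204   9.        ]]
```

```bash
python3 -m handwheel '[{"grip":0,"tx":-31,"ty":0,"tz":21,"wx":0,"wy":0,"wz":0},{"grip":0,"tx":-31,"ty":0,"tz":21,"wx":0,"wy":0,"wz":0},{"grip":0,"tx":-31,"ty":20,"tz":21,"wx":0,"wy":0,"wz":0},{"grip":0,"tx":-31,"ty":20,"tz":21,"wx":0,"wy":0,"wz":0},{"grip":0,"tx":0,"ty":35,"tz":0,"wx":0,"wy":0,"wz":0},{"grip":0,"tx":0,"ty":35,"tz":0,"wx":0,"wy":0,"wz":0},{"grip":0,"tx":0,"ty":35,"tz":0,"wx":0,"wy":0,"wz":0},{"grip":0,"tx":0,"ty":35,"tz":0,"wx":0,"wy":0,"wz":0},{"grip":0,"tx":0,"ty":30,"tz":0,"wx":0,"wy":0,"wz":0},{"grip":0,"tx":0,"ty":0,"tz":0,"wx":0,"wy":0,"wz":0}]'
python3 - <<'E'
from go import *
st(); to((93,305,9))
E
```

```text
time_s: 4.33
eef_pos: [600.6, 235.9, 63.3]
ee_rot: [0.483, -0.49, 0.516, -0.511]
force: [-0.3, 0.2, -0.9]
grip_width: -0.0
t 4.33 scale xy [ 87.8 304.5] z 63.3 F tool [-0.2  0.9 -0.3] yaw err -0.002 tilt [ 0.003 -1.    -0.011]
tool delta [-0.7 54.2  5.8]
```

```bash
python3 -m handwheel '[{"grip":0,"tx":0,"ty":15,"tz":0,"wx":0,"wy":0,"wz":0},{"grip":0,"tx":0,"ty":15,"tz":0,"wx":0,"wy":0,"wz":0},{"grip":0,"tx":0,"ty":8,"tz":0,"wx":0,"wy":0,"wz":0},{"grip":0,"tx":0,"ty":4,"tz":0,"wx":0,"wy":0,"wz":0},{"grip":0,"tx":0,"ty":0,"tz":0,"wx":0,"wy":0,"wz":0},{"grip":0,"tx":0,"ty":0,"tz":0,"wx":0,"wy":0,"wz":0}]'
python3 - <<'E'
from go import *
st(); to((93,305,9)); cap('scene','s3'); crop('s3','s3c',200,140,130,110,6); cap('wrist','w3')
E
```

```text
time_s: 4.83
eef_pos: [604.3, 235.7, 29.5]
ee_rot: [-0.487, 0.486, -0.513, 0.514]
force: [0.9, -0.3, 0.2]
grip_width: 0.003
t 4.83 scale xy [ 91.5 304.4] z 29.5 F tool [ 0.2 -0.2  0.9] yaw err -0.002 tilt [-0.    -1.     0.001]
tool delta [-0.6 20.5  1.5]
```

View pics/s3c.png

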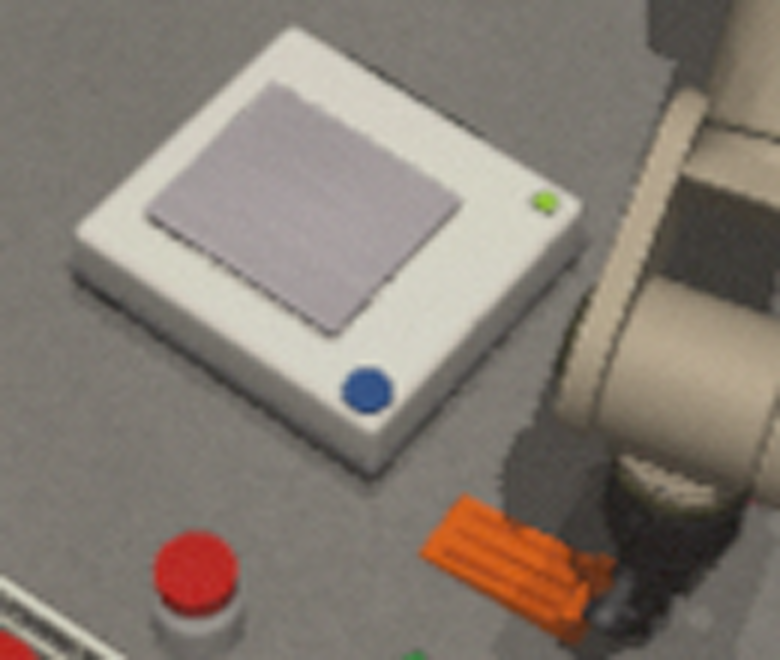

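View pics/w3.png

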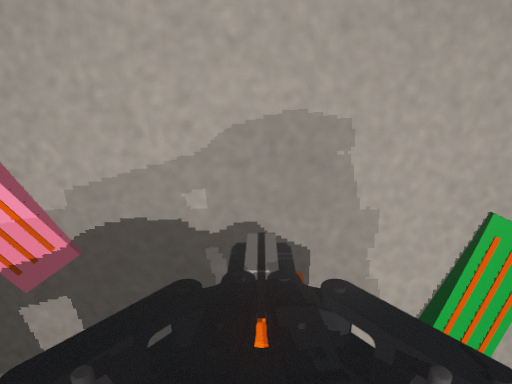

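```bash
python3 -m handwheel '[{"grip":0,"tx":0,"ty":8,"tz":1,"wx":0,"wy":0,"wz":0},{"grip":0,"tx":0,"ty":8,"tz":0,"wx":0,"wy":0,"wz":0},{"grip":0,"tx":0,"ty":4,"tz":0,"wx":0,"wy":0,"wz":0},{"grip":0,"tx":2,"ty":0,"tz":0,"wx":0,"wy":0,"wz":0},{"grip":0,"tx":4,"ty":0,"tz":0,"wx":0,"wy":0,"wz":0},{"grip":0,"tx":4,"ty":0,"tz":0,"wx":0,"wy":0,"wz":0},{"grip":0,"tx":4,"ty":0,"tz":0,"wx":0,"wy":0,"wz":0},{"grip":0,"tx":0,"ty":0,"tz":0,"wx":0,"wy":0,"wz":0}]'
python3 - <<'E'
from go import *
st()
E
```

```text
time_s: 5.6
eef_pos: [604.2, 220.3, 8.8]
ee_rot: [-0.486, 0.486, -0.513, 0.514]
force: [0.0, 0.1, -0.4]
grip_width: 0.001
t 5.6 scale xy [ 92.2 289.1] z 8.8 F tool [-0.1  0.4 -0. ] yaw err -0.003 tilt [ 0. -1.  0.]
```

```bash
python3 -m handwheel '[{"grip":0,"tx":4,"ty":0,"tz":0,"wx":0,"wy":0,"wz":0},{"grip":0,"tx":4,"ty":0,"tz":0,"wx":0,"wy":0,"wz":0},{"grip":0,"tx":4,"ty":0,"tz":0,"wx":0,"wy":0,"wz":0},{"grip":0,"tx":5,"ty":0,"tz":-0.3,"wx":0,"wy":0,"wz":0},{"grip":0,"tx":5,"ty":0,"tz":-0.3,"wx":0,"wy":0,"wz":0},{"grip":0,"tx":5,"ty":0,"tz":-0.3,"wx":0,"wy":0,"wz":0},{"grip":0,"tx":5,"ty":0,"tz":-0.3,"wx":0,"wy":0,"wz":0},{"grip":0,"tx":0,"ty":0,"tz":0,"wx":0,"wy":0,"wz":0}]'
python3 - <<'E'
from go import *
st(); cap('scene','s4'); crop('s4','s4c',240,190,80,65,9); cap('side','d4'); crop('d4','d4c',180,180,120,80,6)
E
```

```text
time_s: 6.27
eef_pos: [601.0, 188.3, 8.4]
ee_rot: [-0.486, 0.486, -0.513, 0.514]
force: [0.3, -0.3, -0.4]
grip_width: 0.003
t 6.27 scale xy [ 90.6 256.9] z 8.4 F tool [0.3 0.4 0.4] yaw err -0.003 tilt [ 0. -1. -0.]
```

View pics/s4c.png

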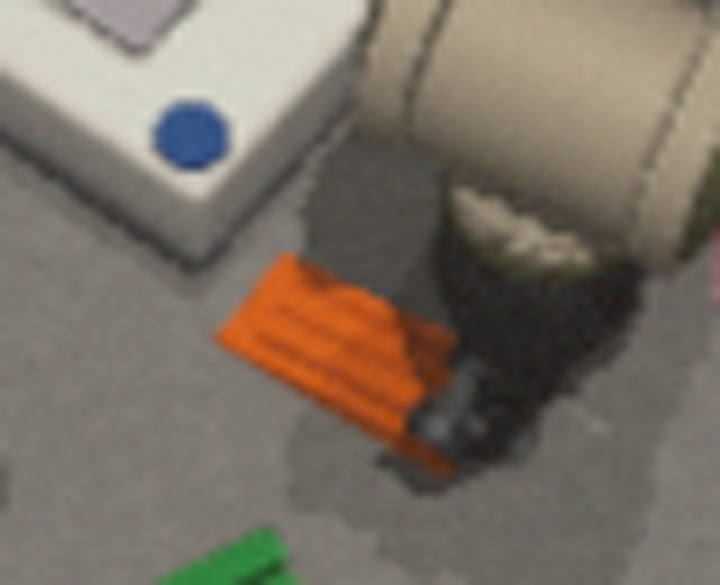

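View pics/d4c.png

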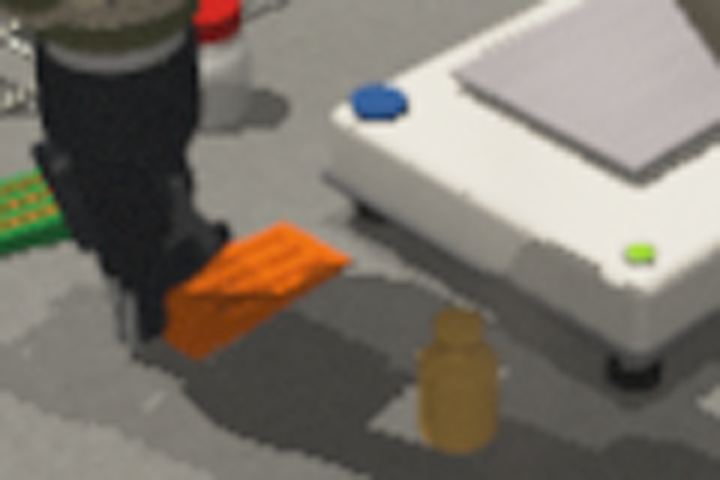

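Run:
```python
from go import *
S,D=load('s4'),load('d4')
a=[(S,[(55,-25,3),(55,25,3),(-55,25,0)],f([(290,252),(214,338),(452,480)],9,(240,190))),(D,[(55,25,3),(55,-25,3),(-55,-25,0)],f([(285,221),(353,262),(198,361)],6,(180,180)))]
w=fit(a,[604,130,-1.6]); 
for o in (a,a[:1],a[1:]):
  w=fit(o,w); print('back in scale',inv(SC,T(w,(-55,0,0))[0]),'foot in wedge',inv(w,T(SC,(90,100,0))[0]),'relyaw',w[2]-SC[2]+np.pi/2)
```

```text
pose [600.601 122.288  -1.557] res [[-0.2, -0.9], [0.6, -0.6], [-0.0, -0.5], [-0.5, -0.2], [-0.4, -0.8], [-0.5, 0.1]]
pose [600.601 122.288  -1.557] res [[-0.2, -0.9], [0.6, -0.6], [-0.0, -0.5], [-0.5, -0.2], [-0.4, -0.8], [-0.5, 0.1]]
back in scale [ 90.07537037 245.89693626] foot in wedge [90.57498925 -9.68732132] relyaw 0.06593066469726172
pose [603.045 123.415  -1.554] res [[-0.4, -0.2], [0.5, 0.0], [-0.1, 0.2]]
back in scale [ 92.27567362 247.13720577] foot in wedge [ 91.62714941 -12.45050468] relyaw 0.06924437939947614
pose [598.495 122.36   -1.564] res [[0.1, 0.1], [0.1, -0.5], [-0.2, 0.3]]
back in scale [ 88.36616832 245.88451562] foot in wedge [90.72911969 -6.92711909] relyaw 0.058697479125705776
```

```bash
python3 -m handwheel '[{"grip":0,"tx":5,"ty":0,"tz":-0.1,"wx":0,"wy":0,"wz":0},{"grip":0,"tx":6,"ty":0,"tz":0,"wx":0,"wy":0,"wz":0},{"grip":0,"tx":6,"ty":0,"tz":0,"wx":0,"wy":0,"wz":0},{"grip":0,"tx":6,"ty":0,"tz":0,"wx":0,"wy":0,"wz":0},{"grip":0,"tx":6,"ty":0,"tz":0,"wx":0,"wy":0,"wz":0},{"grip":0,"tx":6,"ty":0,"tz":0,"wx":0,"wy":0,"wz":0},{"grip":0,"tx":6,"ty":0,"tz":0,"wx":0,"wy":0,"wz":0},{"grip":0,"tx":5,"ty":0,"tz":0,"wx":0,"wy":0,"wz":0},{"grip":0,"tx":0,"ty":0,"tz":0,"wx":0,"wy":0,"wz":0}]'
python3 - <<'E'
from go import *
st(); cap('scene','s5'); crop('s5','s5c',240,190,80,65,9); cap('side','d5'); crop('d5','d5c',180,180,120,80,6)
E
```

```text
time_s: 7.12
eef_pos: [598.5, 142.3, 8.5]
ee_rot: [-0.486, 0.486, -0.514, 0.514]
force: [0.4, 0.7, -1.1]
grip_width: -0.001
t 7.12 scale xy [ 90.6 210.9] z 8.5 F tool [-0.7  1.1  0.4] yaw err -0.003 tilt [ 0. -1. -0.]
```

View pics/s5c.png

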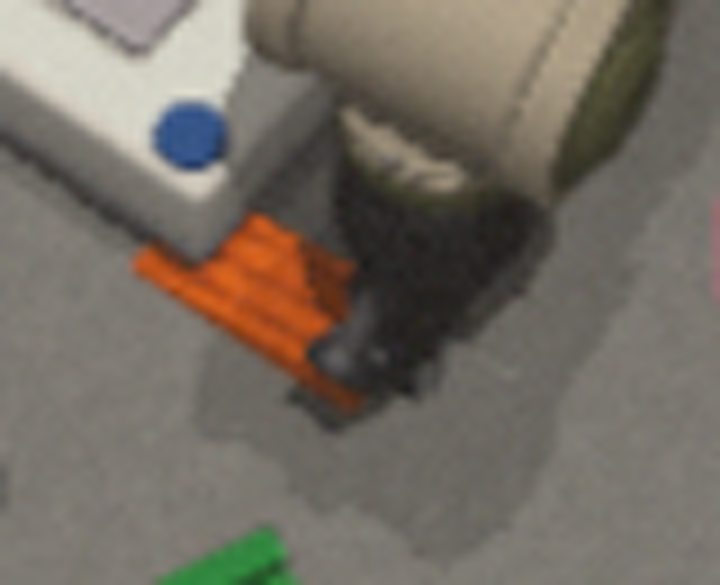

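View pics/d5c.png

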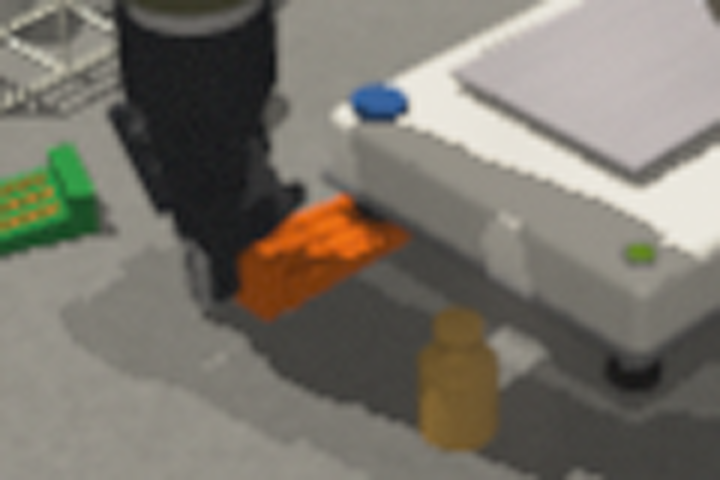

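Run:
```python
from go import *
S,D=load('s5'),load('d5')
a=[(S,[(55,25,3),(-55,25,0)],f([(133,264),(352,412)],9,(240,190))),(D,[(55,-25,3),(-55,-25,0)],f([(410,237),(268,321)],6,(180,180)))]
w=[604,80,-1.6]
for o in (a,a[:1],a[1:]):
  w=fit(o,w); print('back in scale',inv(SC,T(w,(-55,0,0))[0]),'foot in wedge',inv(w,T(SC,(90,100,0))[0]),'relyaw',w[2]-SC[2]+np.pi/2)
```

```text
pose [596.471  77.75   -1.599] res [[0.4, -0.0], [0.6, 0.1], [1.2, -1.8], [-1.0, 0.3]]
back in scale [ 90.57104607 201.30788945] foot in wedge [46.26507078 -2.99999971] relyaw 0.02397987610977359
pose [597.418  76.362  -1.602] res [[-0.1, -0.1], [0.1, 0.1]]
back in scale [ 91.76875287 199.97500834] foot in wedge [44.9169665  -3.83804423] relyaw 0.020703356869247846
pose [594.278  81.109  -1.567] res [[0.8, -1.4], [-0.7, 1.2]]
back in scale [ 86.47020361 204.47946787] foot in wedge [49.51424943 -2.27823048] relyaw 0.0555665734273485
```

```bash
python3 -m handwheel '[{"grip":0,"tx":4,"ty":0,"tz":0,"wx":0,"wy":0,"wz":0},{"grip":0,"tx":4,"ty":0,"tz":0,"wx":0,"wy":0,"wz":0},{"grip":0,"tx":4,"ty":0,"tz":0,"wx":0,"wy":0,"wz":0},{"grip":0,"tx":4,"ty":0,"tz":0,"wx":0,"wy":0,"wz":0},{"grip":0,"tx":0,"ty":0,"tz":0,"wx":0,"wy":0,"wz":0},{"grip":0,"tx":0,"ty":0,"tz":0,"wx":0,"wy":0,"wz":0}]'; python3 -c "from go import *;st()"
python3 -m handwheel '[{"grip":0,"tx":1.5,"ty":0,"tz":0,"wx":0,"wy":0,"wz":0},{"grip":0,"tx":0,"ty":0,"tz":0,"wx":0,"wy":0,"wz":0}]' >/dev/null; python3 -c "from go import *;st()"
python3 -m handwheel '[{"grip":0,"tx":1,"ty":0,"tz":0,"wx":0,"wy":0,"wz":0},{"grip":0,"tx":0,"ty":0,"tz":0,"wx":0,"wy":0,"wz":0}]' >/dev/null; python3 -c "from go import *;st()"
```

```text
time_s: 7.72
eef_pos: [597.6, 127.1, 8.4]
ee_rot: [-0.486, 0.486, -0.513, 0.513]
force: [0.4, -0.3, 0.3]
grip_width: -0.001
t 7.72 scale xy [ 90.4 195.7] z 8.4 F tool [ 0.3 -0.3  0.4] yaw err -0.002 tilt [ 0. -1. -0.]
t 7.88 scale xy [ 90.4 194.4] z 8.4 F tool [-0.7  0.   0.8] yaw err -0.002 tilt [ 0. -1. -0.]
t 8.05 scale xy [ 90.4 193.5] z 8.4 F tool [0.  0.9 0. ] yaw err -0.002 tilt [ 0. -1. -0.]
```

```bash
for i in 1; do python3 -m handwheel '[{"grip":0,"tx":1.5,"ty":0,"tz":0,"wx":0,"wy":0,"wz":0},{"grip":0,"tx":0,"ty":0,"tz":0,"wx":0,"wy":0,"wz":0}]' >/dev/null; done; python3 -c "from go import *;st()"
python3 -m handwheel '[{"grip":0,"tx":1,"ty":0,"tz":0,"wx":0,"wy":0,"wz":0},{"grip":0,"tx":0,"ty":0,"tz":0,"wx":0,"wy":0,"wz":0}]' >/dev/null; python3 -c "from go import *;st()"
python3 -m handwheel '[{"grip":0,"tx":0.7,"ty":0,"tz":0,"wx":0,"wy":0,"wz":0},{"grip":0,"tx":0,"ty":0,"tz":0,"wx":0,"wy":0,"wz":0}]' >/dev/null; python3 -c "from go import *;st()"
```

```text
t 8.22 scale xy [ 90.4 191.9] z 8.4 F tool [ 0.4 -0.1 -0.2] yaw err -0.002 tilt [ 0. -1. -0.]
t 8.38 scale xy [ 90.4 190.9] z 8.4 F tool [1.2 0.1 0.2] yaw err -0.002 tilt [ 0. -1. -0.]
t 8.55 scale xy [ 90.4 190.2] z 8.4 F tool [ 0.3  0.1 -0.5] yaw err -0.002 tilt [ 0. -1. -0.]
```

```bash
python3 -m handwheel '[{"grip":0,"tx":0.8,"ty":0,"tz":0,"wx":0,"wy":0,"wz":0},{"grip":0,"tx":0,"ty":0,"tz":0,"wx":0,"wy":0,"wz":0}]' >/dev/null;  python3 -c "from go import *;st()"
python3 -m handwheel '[{"grip":0,"tx":0.8,"ty":0,"tz":0,"wx":0,"wy":0,"wz":0},{"grip":0,"tx":0,"ty":0,"tz":0,"wx":0,"wy":0,"wz":0}]' >/dev/null; python3 -c "from go import *;st()"
python3 -m handwheel '[{"grip":0,"tx":0.5,"ty":0,"tz":0,"wx":0,"wy":0,"wz":0},{"grip":0,"tx":0,"ty":0,"tz":0,"wx":0,"wy":0,"wz":0}]' >/dev/null; python3 -c "from go import *;st()"
```

```text
t 8.72 scale xy [ 90.4 189.4] z 8.5 F tool [-0.2 -0.4  0.5] yaw err -0.002 tilt [ 0. -1. -0.]
t 8.88 scale xy [ 90.4 188.6] z 8.5 F tool [ 0.5  0.6 -0.2] yaw err -0.002 tilt [-0. -1.  0.]
t 9.05 scale xy [ 90.4 188.3] z 8.5 F tool [-1.   0.   0.9] yaw err -0.002 tilt [-0. -1.  0.]
```

```bash
python3 -m handwheel '[{"grip":0,"tx":0.6,"ty":0,"tz":0,"wx":0,"wy":0,"wz":0},{"grip":0,"tx":0,"ty":0,"tz":0,"wx":0,"wy":0,"wz":0}]' >/dev/null;  python3 -c "from go import *;st()"
python3 -m handwheel '[{"grip":0,"tx":0.5,"ty":0,"tz":0,"wx":0,"wy":0,"wz":0},{"grip":0,"tx":0,"ty":0,"tz":0,"wx":0,"wy":0,"wz":0}]' >/dev/null; python3 -c "from go import *;st();cap('scene','s6'); crop('s6','s6c',240,190,80,65,9); cap('side','d6'); crop('d6','d6c',180,180,120,80,6)"
```

```text
t 9.22 scale xy [ 90.4 187.7] z 8.4 F tool [-1.7 -0.2 -0.4] yaw err -0.002 tilt [-0. -1.  0.]
t 9.38 scale xy [ 90.4 187.4] z 8.4 F tool [-3.6 -0.1 -0.6] yaw err -0.002 tilt [-0. -1.  0.]
```

View pics/s6c.png

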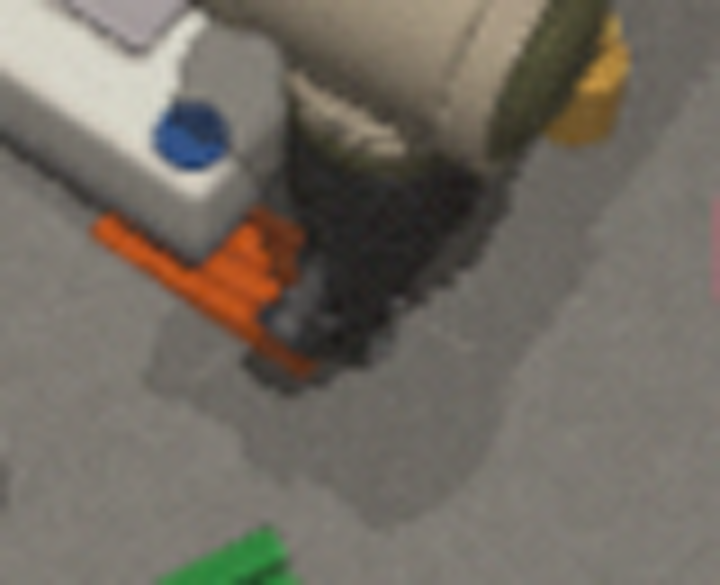

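View pics/d6c.png

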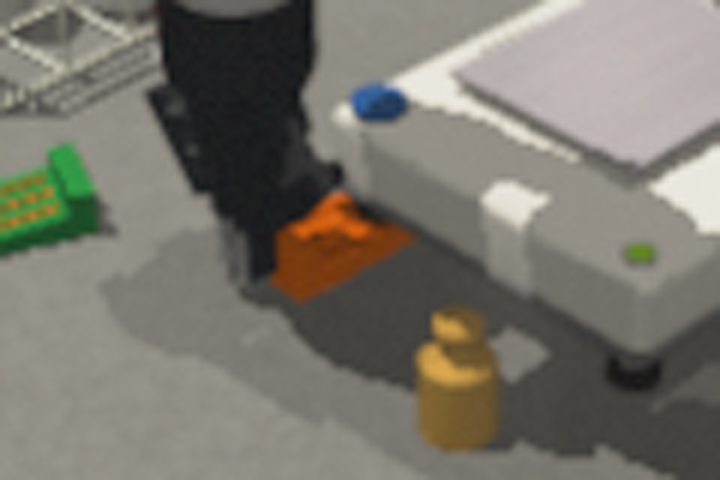

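Contact as expected: the push has stiffened to 3.6 N and the pad hasn't moved in either image, still at (190,135) in the scene crop. I'll take it to about 6 N.

```bash
python3 -m handwheel '[{"grip":0,"tx":0.4,"ty":0,"tz":0,"wx":0,"wy":0,"wz":0},{"grip":0,"tx":0,"ty":0,"tz":0,"wx":0,"wy":0,"wz":0}]' >/dev/null;  python3 -c "from go import *;st()"
python3 -m handwheel '[{"grip":0,"tx":0.3,"ty":0,"tz":0,"wx":0,"wy":0,"wz":0},{"grip":0,"tx":0,"ty":0,"tz":0,"wx":0,"wy":0,"wz":0}]' >/dev/null; python3 -c "from go import *;st()"
```

```text
t 9.65 scale xy [ 90.4 187. ] z 8.4 F tool [-5.4  0.5 -0. ] yaw err -0.002 tilt [-0. -1.  0.]
t 9.82 scale xy [ 90.4 186.8] z 8.4 F tool [-5.7  0.4 -0.6] yaw err -0.002 tilt [-0.001 -1.     0.   ]
```

```bash
python3 -m handwheel '[{"grip":0,"tx":0.2,"ty":0,"tz":0,"wx":0,"wy":0,"wz":0},{"grip":0,"tx":0,"ty":0,"tz":0,"wx":0,"wy":0,"wz":0}]' >/dev/null;  python3 -c "from go import *;st()"
python3 -m handwheel '[{"grip":0,"tx":0,"ty":0,"tz":0,"wx":0,"wy":0,"wz":0}]' >/dev/null; python3 -c "from go import *;st()"
```

```text
t 9.98 scale xy [ 90.4 186.7] z 8.5 F tool [-6.2  0.9  0.9] yaw err -0.002 tilt [-0.001 -1.     0.   ]
t 10.07 scale xy [ 90.4 186.7] z 8.4 F tool [-5.7  1.1 -0.5] yaw err -0.002 tilt [-0.001 -1.     0.   ]
```

Snug at about 6 N. I'll back off, rise, and look.

```bash
python3 -m handwheel '[{"grip":0,"tx":-1,"ty":0,"tz":0,"wx":0,"wy":0,"wz":0},{"grip":0,"tx":-4,"ty":0,"tz":0,"wx":0,"wy":0,"wz":0},{"grip":0,"tx":-15,"ty":0,"tz":0,"wx":0,"wy":0,"wz":0},{"grip":0,"tx":-20,"ty":-5,"tz":0,"wx":0,"wy":0,"wz":0},{"grip":0,"tx":0,"ty":-38,"tz":0,"wx":0,"wy":0,"wz":0},{"grip":0,"tx":0,"ty":-38,"tz":0,"wx":0,"wy":0,"wz":0},{"grip":0,"tx":0,"ty":-38,"tz":0,"wx":0,"wy":0,"wz":0},{"grip":0,"tx":0,"ty":-35,"tz":0,"wx":0,"wy":0,"wz":0},{"grip":0,"tx":0,"ty":-20,"tz":-30,"wx":0,"wy":0,"wz":0},{"grip":0,"tx":0,"ty":0,"tz":-40,"wx":0,"wy":0,"wz":0}]'
python3 -m handwheel '[{"grip":0,"tx":38,"ty":0,"tz":0,"wx":0,"wy":0,"wz":0},{"grip":0,"tx":38,"ty":0,"tz":0,"wx":0,"wy":0,"wz":0},{"grip":0,"tx":30,"ty":0,"tz":0,"wx":0,"wy":0,"wz":0},{"grip":0,"tx":0,"ty":0,"tz":0,"wx":0,"wy":0,"wz":0},{"grip":0,"tx":0,"ty":0,"tz":0,"wx":0,"wy":0,"wz":0}]'
python3 -c "from go import *;st();cap('wrist','w7'); crop('w7','w7c',0,0,512,384,1.5);cap('scene','s7'); crop('s7','s7c',240,190,80,65,9); cap('side','d7'); crop('d7','d7c',180,180,120,80,6)"
```

```text
time_s: 10.9
eef_pos: [531.6, 162.0, 186.8]
ee_rot: [-0.489, 0.484, -0.511, 0.516]
force: [1.0, 1.1, -0.1]
grip_width: 0.005
time_s: 11.32
eef_pos: [523.7, 55.1, 182.7]
ee_rot: [-0.486, 0.486, -0.514, 0.514]
force: [0.1, -0.2, -0.2]
grip_width: -0.0
t 11.32 scale xy [ 20.4 119.9] z 182.7 F tool [0.2 0.2 0.1] yaw err -0.004 tilt [ 0. -1.  0.]
```

View pics/w7c.png

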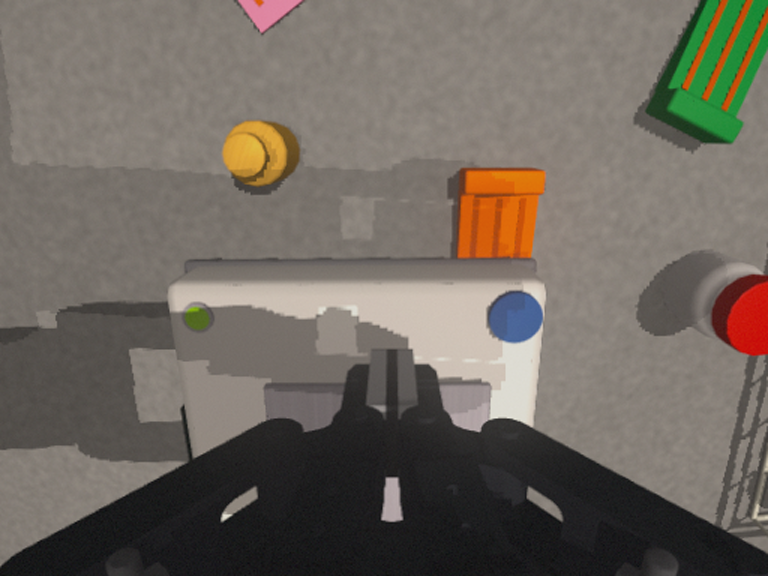

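View pics/d7c.png

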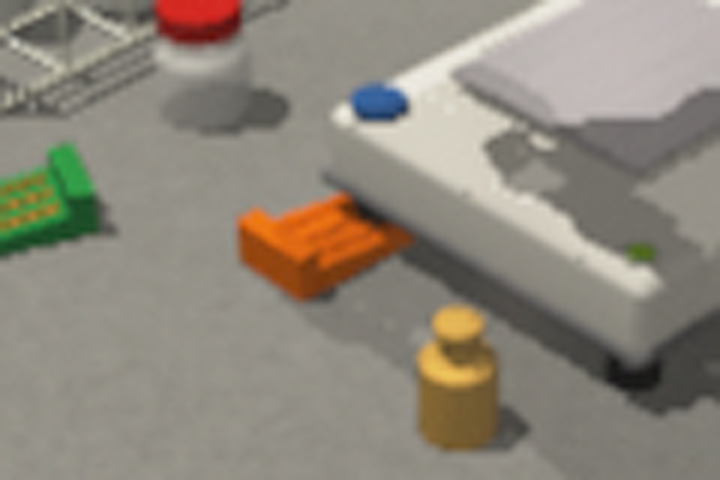

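View pics/s7c.png

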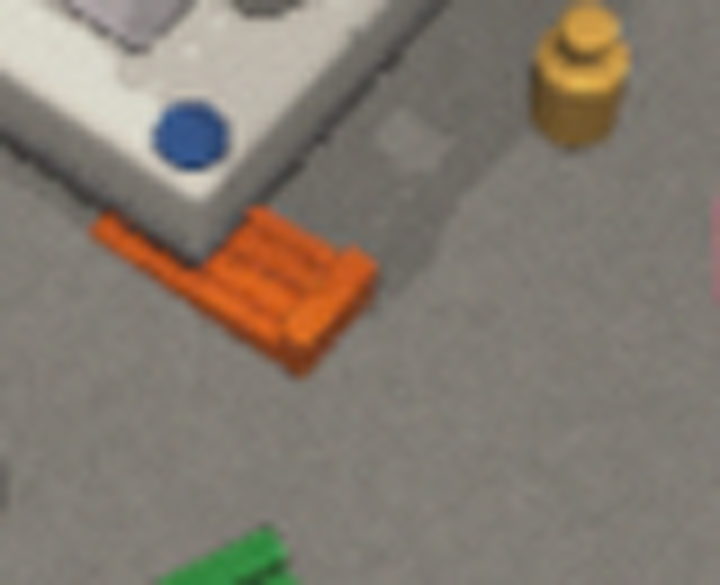

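The wedge sits square under the foot: back at (502,180) and pad at (515,317) in the wrist crop. The scale hasn't moved in the scene or side view. Now I'll position over the pad.

Run:
```python
from go import *
c=load('w7'); p=atz(c,f([(515,317)],1.5,(0,0))[0],77); print(p,inv(SC,p)); to((90,100,90))
d=load('s7');print(atz(d,f([(191,135)],9,(240,190))[0],77)); d=load('d7');print(atz(d,f([(379,102)],6,(180,180))[0],77))
```

```text
[591.73568588  30.78727238  77.        ] [89.60184073 99.17852775]
tool delta [21.5 92.4 69.7]
[595.87292343  30.83696147  77.        ]
[587.6538182   32.45793147  77.        ]
```

```bash
python3 -m handwheel '[{"grip":0,"tx":11,"ty":0,"tz":35,"wx":0,"wy":0,"wz":0},{"grip":0,"tx":11,"ty":0,"tz":34.7,"wx":0,"wy":0,"wz":0},{"grip":0,"tx":0,"ty":30,"tz":0,"wx":0,"wy":0,"wz":0},{"grip":0,"tx":0,"ty":30,"tz":0,"wx":0,"wy":0,"wz":0},{"grip":0,"tx":0,"ty":20,"tz":0,"wx":0,"wy":0,"wz":0},{"grip":0,"tx":0,"ty":8,"tz":0,"wx":0,"wy":0,"wz":0},{"grip":0,"tx":0,"ty":0,"tz":0,"wx":0,"wy":0,"wz":0},{"grip":0,"tx":0,"ty":0,"tz":0,"wx":0,"wy":0,"wz":0},{"grip":0,"tx":0,"ty":0,"tz":0,"wx":0,"wy":0,"wz":0}]'
python3 -c "from go import *;st();to((90,99.5,79));cap('scene','s8'); crop('s8','s8c',240,190,80,65,9)"
```

```text
time_s: 12.22
eef_pos: [592.9, 30.2, 96.1]
ee_rot: [-0.487, 0.486, -0.512, 0.514]
force: [-0.7, 0.1, 0.4]
grip_width: -0.001
t 12.22 scale xy [90.8 98.6] z 96.1 F tool [-0.  -0.4 -0.7] yaw err -0.001 tilt [ 0.    -1.     0.003]
tool delta [-0.9 17.1 -0.8]
```

View pics/s8c.png

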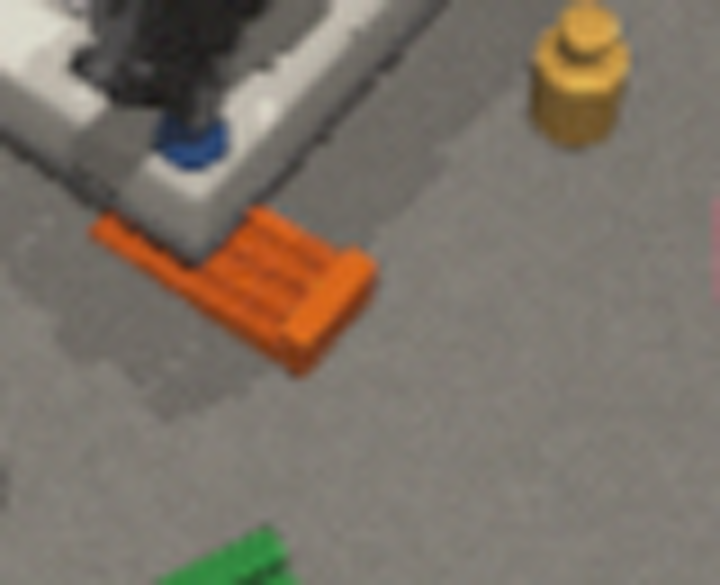

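```bash
python3 -m handwheel '[{"grip":0,"tx":0,"ty":6,"tz":0,"wx":0,"wy":0,"wz":0},{"grip":0,"tx":0,"ty":5,"tz":0,"wx":0,"wy":0,"wz":0},{"grip":0,"tx":0,"ty":3,"tz":0,"wx":0,"wy":0,"wz":0},{"grip":0,"tx":0,"ty":1,"tz":0,"wx":0,"wy":0,"wz":0},{"grip":0,"tx":0,"ty":0,"tz":0,"wx":0,"wy":0,"wz":0},{"grip":0,"tx":0,"ty":0,"tz":0,"wx":0,"wy":0,"wz":0}]' >/dev/null;python3 -c "from go import *;st()"
python3 -m handwheel '[{"grip":0,"tx":0,"ty":0.7,"tz":0,"wx":0,"wy":0,"wz":0},{"grip":0,"tx":0,"ty":0,"tz":0,"wx":0,"wy":0,"wz":0}]' >/dev/null;python3 -c "from go import *;st()"
```

```text
t 12.77 scale xy [90.  98.2] z 79.5 F tool [-0.  -0.5  0.5] yaw err -0.002 tilt [ 0. -1.  0.]
t 12.93 scale xy [90.  98.2] z 78.8 F tool [-0.8  0.3  1.3] yaw err -0.002 tilt [ 0. -1.  0.]
```

```bash
python3 -m handwheel '[{"grip":0,"tx":-1,"ty":0.6,"tz":0,"wx":0,"wy":0,"wz":0},{"grip":0,"tx":0,"ty":0,"tz":0,"wx":0,"wy":0,"wz":0}]' >/dev/null;python3 -c "from go import *;st()"
python3 -m handwheel '[{"grip":0,"tx":0,"ty":0.6,"tz":0,"wx":0,"wy":0,"wz":0},{"grip":0,"tx":0,"ty":0,"tz":0,"wx":0,"wy":0,"wz":0}]' >/dev/null;python3 -c "from go import *;st()"
python3 -m handwheel '[{"grip":0,"tx":0,"ty":0.4,"tz":0,"wx":0,"wy":0,"wz":0},{"grip":0,"tx":0,"ty":0,"tz":0,"wx":0,"wy":0,"wz":0}]' >/dev/null;python3 -c "from go import *;st()"
```

```text
t 13.1 scale xy [89.9 99.4] z 78.1 F tool [0.3 0.3 1.5] yaw err -0.002 tilt [-0. -1. -0.]
t 13.27 scale xy [89.9 99.3] z 77.4 F tool [-0.4 -0.3 -0.3] yaw err -0.002 tilt [-0. -1. -0.]
t 13.43 scale xy [89.9 99.2] z 77.1 F tool [-0.7  1.1 -0.2] yaw err -0.002 tilt [ 0. -1.  0.]
```

```bash
python3 -m handwheel '[{"grip":0,"tx":0,"ty":0.5,"tz":0,"wx":0,"wy":0,"wz":0},{"grip":0,"tx":0,"ty":0,"tz":0,"wx":0,"wy":0,"wz":0}]' >/dev/null;python3 -c "from go import *;st()"
python3 -m handwheel '[{"grip":0,"tx":0,"ty":0.4,"tz":0,"wx":0,"wy":0,"wz":0},{"grip":0,"tx":0,"ty":0,"tz":0,"wx":0,"wy":0,"wz":0}]' >/dev/null;python3 -c "from go import *;st()"
```

```text
t 13.6 scale xy [90.  99.2] z 77.0 F tool [ 0.2 -4.3 -1.9] yaw err -0.002 tilt [ 0. -1.  0.]
t 13.77 scale xy [90.  99.2] z 77.0 F tool [ 0.  -7.4 -2.9] yaw err -0.002 tilt [ 0. -1.  0.]
```

```bash
python3 -m handwheel '[{"grip":0,"tx":0,"ty":0.3,"tz":-0.3,"wx":0,"wy":0,"wz":0},{"grip":0,"tx":0,"ty":0,"tz":0,"wx":0,"wy":0,"wz":0},{"grip":0,"tx":0,"ty":0,"tz":0,"wx":0,"wy":0,"wz":0}]' >/dev/null;python3 -c "from go import *;st();cap('side','d9'); crop('d9','d9c',180,160,150,100,5);cap('scene','s9'); crop('s9','s9c',200,140,130,110,6)"
```

```text
t 14.02 scale xy [90.  99.3] z 77.0 F tool [-0.2 -8.  -1.9] yaw err -0.002 tilt [ 0.    -1.     0.001]
```

View pics/d9c.png

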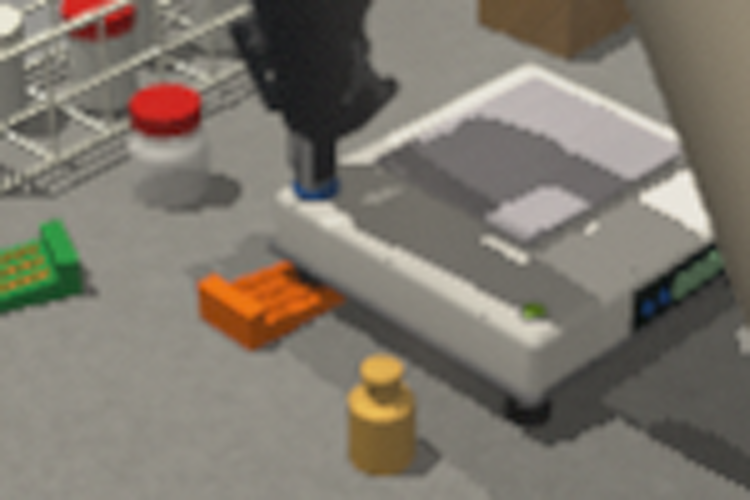

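View pics/s9c.png

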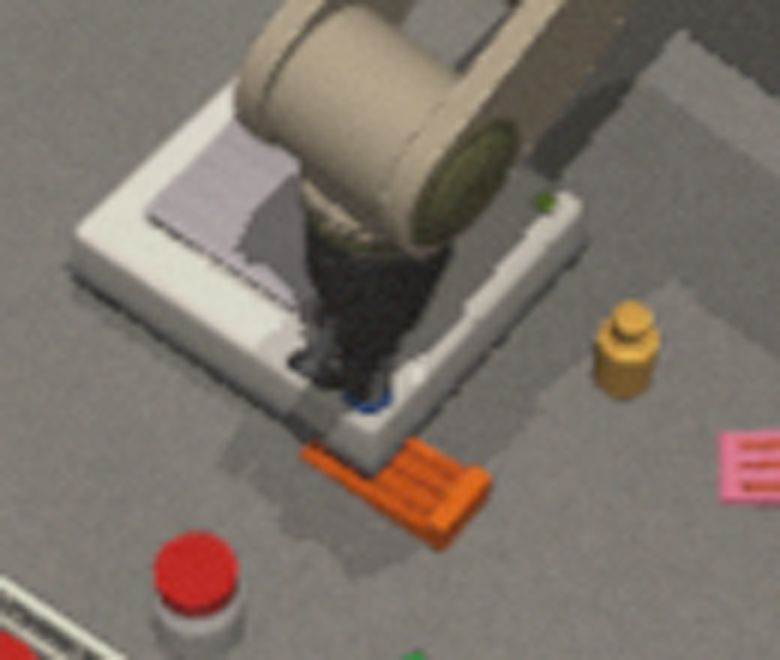

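```bash
python3 -m handwheel '[{"grip":0,"tx":0,"ty":0.25,"tz":-0.2,"wx":0,"wy":0,"wz":0},{"grip":0,"tx":0,"ty":0,"tz":0,"wx":0,"wy":0,"wz":0},{"grip":0,"tx":0,"ty":0,"tz":0,"wx":0,"wy":0,"wz":0}]' >/dev/null;python3 -c "from go import *;st()"
python3 -m handwheel '[{"grip":0,"tx":0,"ty":0,"tz":0,"wx":0,"wy":0,"wz":0},{"grip":0,"tx":0,"ty":0,"tz":0,"wx":0,"wy":0,"wz":0},{"grip":0,"tx":0,"ty":0,"tz":0,"wx":0,"wy":0,"wz":0},{"grip":0,"tx":0,"ty":0,"tz":0,"wx":0,"wy":0,"wz":0}]' >/dev/null;python3 -c "from go import *;st()"
```

```text
t 14.37 scale xy [90.  99.2] z 77.0 F tool [ 0.7 -9.3 -2.4] yaw err -0.002 tilt [ 0.    -1.     0.002]
t 14.7 scale xy [90.  99.2] z 77.0 F tool [-0.4 -9.4 -2.4] yaw err -0.002 tilt [ 0.    -1.     0.002]
```

The press is steady at 9.4 N and the height holds at 77.0 mm, so I'm handing in.

```bash
python3 -c "from go import *;print(ctrl.finish_job());st()"
```

```text
the job is handed in; nothing more can be done
None
the job is handed in; nothing more can be done
```

The wedge is snug under the short foot, and I handed the job in at about 14.7 s with the closed fingertips still pressing the blue pad.

**Wedge:** I pushed its back face about 95 mm along the table, keeping it square to the scale. The push stiffened where expected and I stopped at about 6 N. The pictures after I backed off show the wedge in line with the foot.

**Press:** The last reading was a steady 9.4 N down, slightly above the 8 N you gave as firm. The fingertips stayed at 77.0 mm, the pad's level height, as the force rose from about 4 N to 9.4 N, so the corner did not tip.

**Scale and bystanders:** The last scene and side pictures show the scale's visible corners at the same pixels as at the start. I saw no change in the bystanders visible in those crops; I did not check the others individually.

**Disagreements:** A side force of about 2.4 N remained on the fingertips during the press and did not go away with two small sideways corrections, but nothing shifted. The scene and side cameras disagreed by up to about 12 mm on the scale's position, so I used the close wrist view, which matched the fit of both together.

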